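# Set up an ammonite for its record photograph

## Task

Set the ammonite up for its record photograph on the grey photo board: the cork ring in the middle of the board, the ammonite lying coil up and centred on top of the ring, the scale bar centred in front of the ring (towards the robot) and parallel to the board's front edge, the colour card beside the ring on the side where the LED lamp stands, and the white reflector beside the ring on the other side. Card and reflector stand level with the ring, their long sides running front to back along the board; leave a gap of about 3 cm between the ring and each of the three pieces around it. Set the ammonite down gently without dropping it, and do not knock over the little amber bottle.

Things in the scene. Friction and masses are not known exactly. Their poses are not given: they have to be found in the camera images.
- board: Fixed matt dark-grey photo board with a fine printed grid and a lighter cross at its middle, 240 (x) x 260 (y) mm, 10 mm thick. Origin: underside centre, on the bench top; +x points to its back edge (away from the robot), +y to its left as the robot sees it, +z up; its top face is at z = +10 mm. Its place varies and it is turned by up to about 10 degrees.
- lamp: Fixed LED panel lamp, 180 mm tall: black round base (radius 52 mm), thin neck, black panel 110 mm wide, white face to the robot. It stands at the left or right back corner of the board, a wooden burr block at the other. Origin: on the bench in front of the lamp, 90 mm from the base's centre towards the robot; +x points from there to the base, z up. The panel starts 50 mm behind it.
- cork_ring: Loose brown cork ring, outer diameter 60 mm, hole 30 mm, 24 mm high, lying flat. Origin: centre of its underside; z is its axis, up. Grasp across the outside.
- ammonite: Loose brown ribbed spiral fossil shell, a flat round disc 54 mm in diameter (upright rim from 5 to 13 mm height, underside flat over 42 mm diameter), body 17 mm thick, about 20 mm with the raised coil on top, which is the face to keep up. Origin: centre of its underside; z up through the coil. Grasp across the rim.
- scale_bar: Loose black-and-white chequered scale bar, 100 mm long (its y axis), 18 mm wide (x), 10 mm high (z). Origin: centre of its underside. Either end may point either way.
- colour_card: Loose colour reference in a black hard case with twelve colour patches on top, 60 mm long (its x axis), 42 mm wide (y), 12 mm high (z). Origin: centre of its underside. Either end may point either way.
- reflector: Loose white reflector panel standing upright in a wooden foot: foot 90 mm long (its x axis), 34 mm wide (y), 14 mm high; the panel, 84 mm long and 8 mm thick, stands along the middle of the foot up to z = 60 mm. Origin: centre of the underside of the foot; z up. Grasp the panel across its thickness from above. Both faces are alike, and it may stand either way round.
- bottle: Small loose amber glass bottle with a black cap, 38 mm in diameter, 62 mm tall, standing upright among the other things; a bystander that must stay standing. Origin: centre of its underside; z up.
Things that resemble listed ones, but are neither listed nor needed, are in the scene too. There is more than one size of the scale_bar; the one meant has the size given above. Leave any yellow look-alike of the colour_card alone.

How it is judged:
By the outcome, as a careful person would: the job done as asked, in the order asked, and still so for the second after the job is handed in, with the robot touching nothing.
It also fails if it takes over 131 s, if anything falls off the work surface, if the arm or the gripper's body presses on something with over 40 N, if the wrist force passes 120 N, or if a joint passes its speed limit or range.

## Robot

A 6-joint arm with a two-finger parallel gripper is mounted at the origin on the work surface. World frame = base frame: x ahead of the robot, y to its left, z up, the work surface at z = 0. Lengths are in m, angles in degrees, forces in N, time in s.
With the tool pointing down it reaches from about 0.325 to 0.9 m from the base axis. Payload 6.1 kg.
Tool frame: the origin (TCP) lies on the centre line of the jaws, within the pads' length; the fingertips stand 14 mm ahead of it and the grasp point (between the pads) lies 5 mm behind it (ctrl.tip_extent is the z of the fingertips in the tool frame, in m); z points along the fingers, y is the line along which they close (so a half turn about z gives the same grasp; the last joint's range is limited). The gripper opens to 87 mm and grips with 3 to 60 N. Pads are 19 mm wide; open, the fingers measure 117 mm over their backs; the gripper's body (75 mm by 190 mm) begins 51 mm behind the grasp point.
Start: joints at [60.728, 12.628, 87.462, -0, 79.91, -7.225], TCP at [0.235, 0.579, 0.237] pointing down, gripper open.
Joint ranges: [-170.65, 170.65], [-52.31, 119.04], [5.05, 147.46], [-71.25, 251.25], [11.57, 151.72], [-153.62, 153.62]. Speed limits (degrees/s): [147.25, 147.25, 172.46, 180, 180, 180].

## Interface

Orientations are given as [roll, pitch, yaw] about the fixed x, y, z axes, in that order (R = Rz(yaw) Ry(pitch) Rx(roll)).
In Python, from cell import ctrl gives the robot as it stands. Calls block until the motion is done:
- ctrl.move_to(position, orientation): joint-space move of the TCP to a pose.
- ctrl.move_l(position, vel=0.15, rotation=None, f_stop=None): straight line of the TCP; rotation=None keeps the orientation; vel is the mean speed in m/s. With f_stop (N) it stops when the force on the tool has changed by that much, and returns True; else False.
- ctrl.goto_joints(angles): joint-space move.
- ctrl.command_gripper(opening, f_grip=None): finger opening in m; f_grip is the grip in N (None keeps the last); returns when the fingers have stopped.
- ctrl.wait(seconds).
- ctrl.inverse_kinematics(position, orientation): joint angles nearest the present ones, or None.
- ctrl.observe(): the state.
- ctrl.get_image(name): name is "side" or "top"; returns a dict with "pixels" (420x560x3 uint8, red, green, blue), "range_z" (420x560 float32, m along the optical axis (not along the pixel's ray), 0 where there is no reading), "mtx" (3x3 intrinsics, pixels), "xyz" and "orientation" of the camera in the world. Camera axes: x right, y down, z forward; pixel columns grow to the right and rows downward; lengths in m; the calibration is good to about 2 mm. A picture is of the moment at which its call begins.
A pose or a line that the arm cannot do raises ctrl.Unreachable and nothing moves.
- ctrl.sign_off(): hands the job in; it is judged then, once.
The state is a dict: "time": time; "joint_pos": joint angles; "qvel": joint speeds; "joint_efforts": joint torques, N m; "tool_pos": TCP position; "orientation": TCP orientation; "wrist_force": force on the tool from outside, world axes, zero at the start; "torque": the same for the moment, N m; "opening": finger opening in m; "finger_force": force on a finger pad.
Only numpy, scipy, OpenCV 4.12 (cv2) and the standard library are available. Lean on these libraries where they do the work, as an engineer would, in place of code of your own. Each camera call takes 0.05 s, during which the arm holds its last target. There are 200 camera calls.

## Working session

There is one attempt and no reset: what is moved stays moved. The work goes in short steps, each a Python script; the robot and the scene stay as the last script left them, time stands still between calls to the robot, and variables do not carry over. Pictures are saved under pics/ and viewed, at most 14 in all, crops included, and the job is handed in when it is done.

```bash
ls; mkdir -p pics; python3 - <<'E'
from cell import ctrl
import cv2,numpy as np
for n in("side","top"):
    d=ctrl.get_image(n); cv2.imwrite(f"pics/{n}0.png",d["pixels"][:,:,::-1]); np.savez(f"{n}0.npz",**d)
    print(n,d["mtx"].tolist(),d["xyz"],d["orientation"],(d["range_z"]>0).mean())
print(ctrl.tip_extent,ctrl.observe()["time"])
E
```

```text
pics
side [[415.0928654930308, 0.0, 268.50111685931597], [0.0, 415.0928654930308, 210.47264446796805], [0.0, 0.0, 1.0]] [ 0.12018801 -0.749136    0.82125455] [-134.83994205    0.31545386  -31.67429274] 0.9957780612244898
top [[520.3596635956753, 0.0, 275.2477527536986], [0.0, 520.3596635956753, 203.2133777586935], [0.0, 0.0, 1.0]] [ 0.35472784 -0.04229904  1.5452894 ] [-1.72944368e+02 -4.40949362e-02 -9.10218386e+01] 0.996016156462585
0.014 0.1
```

View pics/top0.png

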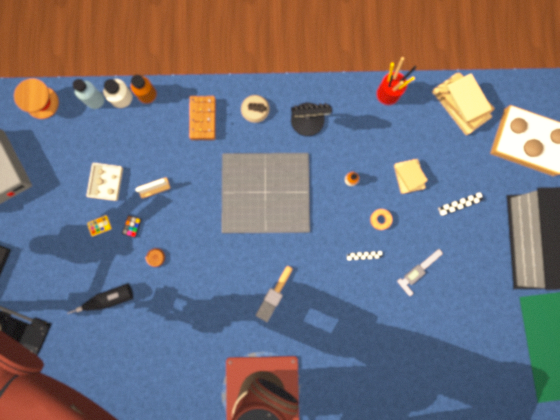

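View pics/side0.png

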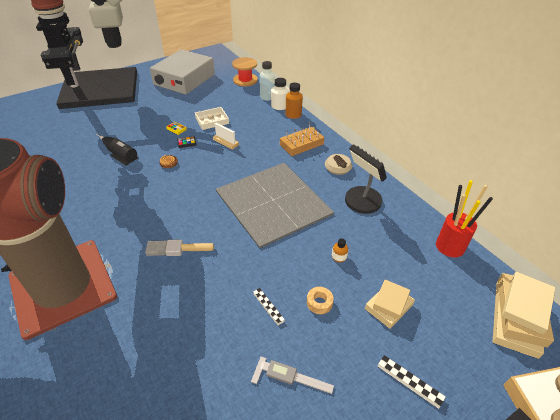

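The lamp is at the right back corner of the board (top 310,118), so the card goes on the right (-y). In the top view:
- Card: (132,227), with its yellow twin at (99,226).
- Reflector: (152,187).
- Ammonite: (155,257).
- Ring: (381,219).
- Bars: (365,256) and a larger one at (461,204).
- Bottle: (352,179).

```bash
cat > h.py <<'E'
import numpy as np,cv2
from scipy.spatial.transform import Rotation as R
from scipy import ndimage as nd
def cam(d): return d["mtx"],np.array(d["xyz"],float),R.from_euler("xyz",d["orientation"],degrees=True).as_matrix()
def rays(d,uv):
    K,t,M=cam(d); uv=np.asarray(uv,float).reshape(-1,2)
    return t,np.c_[(uv[:,0]-K[0,2])/K[0,0],(uv[:,1]-K[1,2])/K[1,1],np.ones(len(uv))]@M.T
def onplane(d,uv,z):
    t,r=rays(d,uv); return t+r*((z-t[2])/r[:,2])[:,None]
def project(d,P):
    K,t,M=cam(d); c=(np.atleast_2d(P)-t)@M; return c[:,:2]/c[:,2:]*[K[0,0],K[1,1]]+K[:2,2]
def cloud(d):
    v,u=np.mgrid[:420,:560]; t,r=rays(d,np.c_[u.ravel(),v.ravel()])
    return (t+r*d["range_z"].ravel()[:,None]).reshape(420,560,3)
def load(n): return dict(np.load(n))
def rect(P):  # centre, long, short, yaw of long side
    (c,(a,b),ang)=cv2.minAreaRect((np.asarray(P)[:,:2]*1000).astype(np.float32))
    if a<b: a,b,ang=b,a,ang+90
    return np.array(c)/1000,a,b,(ang+90)%180-90
E
python3 - <<'E'
from h import *
T=load("top0.npz");S=load("side0.npz")
for n,d in(("top",T),("side",S)):
    X=cloud(d); 
    flat=X[(X[...,2]>-.02)&(X[...,2]<.004)]
    print(n,"bench z med/std",np.median(flat[:,2]),flat[:,2].std())
    m=(X[...,2]>.006)&(X[...,0]>.2)&(X[...,0]<1.1)&(abs(X[...,1])<.75)
    l,k=nd.label(m)
    for i in range(1,k+1):
        P=X[l==i]
        if 12<len(P)<12000:
            c,a,b,y=rect(P); v,u=np.argwhere(l==i).mean(0)
            print(len(P),"px %d,%d"%(u,v),c.round(4),"L%.0f W%.0f yaw%.1f"%(a,b,y),"z95 %.4f max %.4f"%(np.percentile(P[:,2],90),P[:,2].max()))
E
```

```text
top bench z med/std -0.0006125781845037759 0.0028893917540042807
861 px 393,84 [ 0.6337 -0.2397] L683 W76 yaw-32.9 z95 0.1737 max 1.5453
2096 px 464,101 [ 0.6527 -0.3401] L826 W170 yaw-56.3 z95 0.0792 max 1.5453
529 px 142,88 [0.6532 0.1549] L713 W59 yaw38.2 z95 0.1169 max 1.5453
1212 px 35,97 [0.6212 0.36  ] L960 W101 yaw50.5 z95 0.0797 max 1.5453
573 px 87,93 [0.6503 0.249 ] L828 W56 yaw48.4 z95 0.1368 max 1.5453
602 px 117,92 [0.6398 0.2163] L769 W68 yaw39.9 z95 0.1015 max 1.5453
609 px 254,108 [ 0.622  -0.0324] L528 W85 yaw11.3 z95 0.0337 max 1.5453
1138 px 202,117 [0.6068 0.1005] L569 W109 yaw18.7 z95 0.0352 max 1.5453
1031 px 309,117 [ 0.5992 -0.128 ] L506 W112 yaw-6.8 z95 0.1752 max 1.5453
672 px 504,138 [ 0.5318 -0.4294] L842 W125 yaw-57.0 z95 0.0443 max 1.5453
1230 px 11,172 [0.4792 0.3884] L882 W159 yaw63.7 z95 0.0776 max 1.5453
6077 px 265,192 [ 0.5267 -0.0171] L343 W267 yaw-1.0 z95 0.0145 max 1.5453
771 px 410,176 [ 0.5193 -0.2547] L528 W101 yaw-63.1 z95 0.0451 max 1.5453
299 px 104,181 [0.5227 0.222 ] L615 W116 yaw68.3 z95 0.0248 max 1.5453
23 px 100,171 [0.6494 0.4751] 
[... 3371 characters left out ...]
7  -0.4021] L74 W72 yaw36.1 z95 0.1732 max 0.1943
284 px 339,250 [ 0.61   -0.2815] L38 W31 yaw-48.0 z95 0.0590 max 0.0628
740 px 174,247 [ 0.283  -0.0453] L170 W42 yaw-27.9 z95 0.0192 max 0.0223
4110 px 523,313 [ 0.8355 -0.6236] L168 W99 yaw35.9 z95 0.0765 max 0.0790
1315 px 390,302 [ 0.6169 -0.4519] L92 W74 yaw14.6 z95 0.0419 max 0.0449
499 px 319,299 [ 0.4901 -0.3607] L59 W58 yaw70.2 z95 0.0242 max 0.0278
315 px 268,305 [ 0.386  -0.3086] L101 W19 yaw-87.5 z95 0.0106 max 0.0133
903 px 411,380 [ 0.5337 -0.6005] L131 W27 yaw-71.7 z95 0.0139 max 0.0165
447 px 281,371 [ 0.3268 -0.4517] L58 W33 yaw-52.0 z95 0.0126 max 0.0148
1281 px 529,386 [ 0.6527 -0.7256] L258 W49 yaw0.0 z95 0.0416 max 0.1799
```

```bash
cat >> h.py <<'E'
def level(d):  # cloud, with bench plane fitted and z measured from it
    X=cloud(d); ok=(d["range_z"]>.1)
    hsv=cv2.cvtColor(d["pixels"],cv2.COLOR_RGB2HSV)
    m=ok&(abs(X[...,2])<.012)&(X[...,0]>.25)&(X[...,0]<.85)&(abs(X[...,1])<.6)&(abs(hsv[...,0].astype(int)-108)<10)&(hsv[...,1]>110)
    P=X[m]
    for _ in range(4):
        c=np.linalg.lstsq(np.c_[P[:,:2],np.ones(len(P))],P[:,2],rcond=None)[0]
        P=P[abs(P[:,2]-np.c_[P[:,:2],np.ones(len(P))]@c)<.003]
    X[...,2]-=X[...,0]*c[0]+X[...,1]*c[1]+c[2]; X[~ok]=np.nan
    return X,c
OBJ=dict(ring=(.490,-.361,.05,.016,.024),amm=(.392,.303,.045,.006,.02),bar=(.386,-.309,.065,.006,.010),card=(.4855,.378,.045,.007,.012),
 refl=(.575,.335,.065,.03,.06),foot=(.575,.335,.065,.006,.014),bottle=(.61,-.2815,.04,.03,.06),board=(.578,-.02,.19,.005,.01))
def find(d,name,xy=None,X=None):
    x,y,r,zlo,h=OBJ[name]
    if xy is not None:x,y=xy
    if X is None: X=level(d)[0]
    m=(np.hypot(X[...,0]-x,X[...,1]-y)<r)&(X[...,2]>zlo)&(X[...,2]<h+.008)
    l,k=nd.label(m); 
    if k==0: return None
    m=l==1+np.argmax(nd.sum(m,l,range(1,k+1)))
    P=X[m]; c,a,b,yaw=rect(P)
    Q=P[:,:2]-P[:,:2].mean(0); w,V=np.linalg.eigh(Q.T@Q); pv=V[:,1]
    return dict(n=len(P),mean=P[:,:2].mean(0).round(4),rect=c.round(4),L=round(a),W=round(b),yaw=round(yaw,1),pca=round((np.degrees(np.arctan2(pv[1],pv[0]))+90)%180-90,1),ztop=np.percentile(P[:,2],[50,90]).round(4))
E
python3 - <<'E'
from h import *
for n in("top","side"):
    d=load(n+"0.npz"); X,c=level(d); print(n,c.round(4))
    for o in OBJ: print(o,find(d,o,X=X))
d=load("top0.npz")
# board by colour (grey = low saturation), contour at 10 mm
for n in("top","side"):
    d=load(n+"0.npz");hsv=cv2.cvtColor(d["pixels"],cv2.COLOR_RGB2HSV); m=((hsv[...,1]<70)).astype(np.uint8)
    u,v=project(d,[.578,-.02,.01])[0]; l,_=nd.label(nd.binary_opening(m,iterations=1)); u,v=int(u)+8,int(v)+5
    k=(l==l[v,u]); cs=max(cv2.findContours(k.astype(np.uint8),0,1)[0],key=len)
    print(n,"board colour",rect(onplane(d,cs,.01)),k.sum())
E
```

```text
top [-0.0004  0.0006  0.0001]
ring {'n': 245, 'mean': array([ 0.4899, -0.3573]), 'rect': array([ 0.4895, -0.3575]), 'L': 58, 'W': 57, 'yaw': 86.9, 'pca': np.float64(-66.7), 'ztop': array([0.0234, 0.0279])}
amm {'n': 286, 'mean': array([0.3911, 0.306 ]), 'rect': array([0.392 , 0.3079]), 'L': 56, 'W': 53, 'yaw': 88.8, 'pca': np.float64(-84.5), 'ztop': array([0.017 , 0.0219])}
bar {'n': 186, 'mean': array([ 0.3858, -0.3045]), 'rect': array([ 0.3869, -0.3055]), 'L': 100, 'W': 20, 'yaw': -86.7, 'pca': np.float64(-87.3), 'ztop': array([0.0103, 0.0146])}
card {'n': 272, 'mean': array([0.4841, 0.379 ]), 'rect': array([0.4821, 0.3798]), 'L': 63, 'W': 44, 'yaw': -19.2, 'pca': np.float64(-21.6), 'ztop': array([0.0123, 0.0163])}
refl {'n': 131, 'mean': array([0.5957, 0.3164]), 'rect': array([0.5967, 0.3168]), 'L': 77, 'W': 10, 'yaw': -70.4, 'pca': np.float64(-70.8), 'ztop': array([0.0561, 0.0617])}
foot {'n': 151, 'mean': array([0.5871, 0.315 ]), 'rect': array([0.5868, 0.3146]), 'L': 82, 'W': 16, 'yaw': -72.4, 'pca': np.float64(-71.8), 'ztop': array([0.014 , 0.0188])}
bottle {'n': 126, 'mean': a
[... 1124 characters left out ...]
ray([0.5952, 0.3142]), 'L': 71, 'W': 6, 'yaw': -68.8, 'pca': np.float64(-70.6), 'ztop': array([0.0133, 0.0202])}
bottle {'n': 158, 'mean': array([ 0.61  , -0.2815]), 'rect': array([ 0.6106, -0.2802]), 'L': 35, 'W': 28, 'yaw': -48.0, 'pca': np.float64(-40.7), 'ztop': array([0.0372, 0.056 ])}
board {'n': 96, 'mean': array([ 0.4735, -0.1237]), 'rect': array([ 0.4736, -0.1245]), 'L': 48, 'W': 32, 'yaw': 85.8, 'pca': np.float64(-72.0), 'ztop': array([0.0059, 0.0076])}
top board colour (array([ 0.57848834, -0.01791087]), 264.2441711425781, 243.40191650390625, 89.71176147460938) 7145
side board colour (array([ 0.57599005, -0.02446425]), 266.3960876464844, 242.68150329589844, 89.19989776611328) 5582
```

```bash
cat > act.py <<'E'
from cell import ctrl
from h import *
BC=np.array([.5783,-.0195]); BY=-0.5   # board centre, yaw
def ori(yaw): return [180,0,yaw]
def board(x,y):
    a=np.radians(BY); return BC+[np.cos(a)*x-np.sin(a)*y,np.sin(a)*x+np.cos(a)*y]
def best(xy,z,yaw):   # half turns give the same grasp: take the one with the last joint nearest the middle
    c=[]
    for k in(-180,0,180):
        q=ctrl.inverse_kinematics([*xy,z],ori(yaw+k))
        if q is not None: c.append((abs(q[5]),yaw+k))
    return min(c)[1]
def pick(xy,z,yaw,opening,grip,up=.16):
    yaw=best(xy,up,yaw); ctrl.command_gripper(opening)
    ctrl.move_to([*xy,up],ori(yaw)); ctrl.move_l([*xy,z+.03],.25); hit=ctrl.move_l([*xy,z],.08,f_stop=12)
    ctrl.command_gripper(0,grip); o=ctrl.observe(); ctrl.move_l([*xy,up],.2); o2=ctrl.observe()
    print("pick hit",hit,"opening",round(o["opening"],4),round(o2["opening"],4),"ff",o2["finger_force"],"t",round(o2["time"],1)); return o2["opening"]
def place(xy,z,yaw,opening,up=.16,stop=3):
    yaw=best(xy,up,yaw); ctrl.move_to([*xy,up],ori(yaw)); ctrl.move_l([*xy,z+.02],.2); ctrl.wait(.2)
    hit=ctrl.move_l([*xy,z-.004],.03,f_stop=stop); o=ctrl.observe()
    print("place hit",hit,"tcp",np.round(o["tool_pos"],4),"nominal z",z,"F",np.round(o["wrist_force"],1))
    ctrl.command_gripper(opening); ctrl.move_l([*xy,z+.04],.12); ctrl.move_l([*xy,up],.25); print("t",round(ctrl.observe()["time"],1))
def look(tag):
    r={}
    for n in("top","side"):
        d=ctrl.get_image(n); cv2.imwrite(f"pics/{n}{tag}.png",d["pixels"][:,:,::-1]); np.savez(f"{n}{tag}.npz",**d); r[n]=d
    return r
E
python3 - <<'E'
from act import *
print(ctrl.observe()["orientation"])
w=pick([.490,-.359],.017,45,.085,15)
if w>.05:
    place(BC,.027,0,.08)
    ctrl.move_to([.40,.302,.2],ori(0)); look(1)
E
```

```text
[-1.79903836e+02 -1.05738266e-02  1.57951530e+02]
pick hit False opening 0.0604 0.0601 ff 14.999934062361717 t 6.3
place hit True tcp [ 0.5779 -0.0194  0.0269] nominal z 0.027 F [ 1.4 -0.4  2.1]
t 10.9
```

```bash
python3 - <<'E'
from h import *
for n in("top","side"):
    d=load(n+"1.npz");X=cloud(d); X[d["range_z"]<.1]=np.nan
    print(n,find(d,"ring",xy=(.578,-.02),X=X))
    big=cv2.resize(d["pixels"],None,fx=4,fy=4,interpolation=cv2.INTER_CUBIC)
    hsv=cv2.cvtColor(big,cv2.COLOR_RGB2HSV)
    u0,v0=project(d,[.578,-.02,.01])[0]
    k=np.zeros(big.shape[:2],bool); 
    m=hsv[...,1]<75; l,_=nd.label(nd.binary_opening(m,iterations=3)); 
    uu,vv=project(d,[.50,-.08,.01])[0]; k=l==l[int(vv*4),int(uu*4)]
    cs=max(cv2.findContours(k.astype(np.uint8),0,1)[0],key=len).reshape(-1,2)
    P=onplane(d,(cs+.5)/4-.5,.01)
    print("board",rect(P))
    q=cv2.approxPolyDP(cv2.convexHull((P[:,:2]*1000).astype(np.float32)),12,True).reshape(-1,2); print("corners",q.round(1).tolist(),q.mean(0).round(1))
    # cork by hue
    m=(hsv[...,0]<25)&(hsv[...,1]>90)&(hsv[...,2]>70); l,_=nd.label(m); ys,xs=np.mgrid[:m.shape[0],:m.shape[1]]
    near=np.hypot(xs-u0*4,ys-v0*4)<120; ids=l[near&m]; i=np.bincount(ids[ids>0]).argmax()
    cs=max(cv2.findContours((l==i).astype(np.uint8),0,1)[0],key=len).reshape(-1,2)
    print("cork encl at .034",cv2.minEnclosingCircle((onplane(d,(cs+.5)/4-.5,.034)[:,:2]*1000).astype(np.float32)))
a=cv2.imread("pics/top1.png")[130:260,190:340]; b=cv2.imread("pics/side1.png")[150:260,200:350]
cv2.imwrite("pics/c1.png",np.vstack([cv2.resize(a,(600,300)),cv2.resize(b,(600,300))]))
E
```

```text
top {'n': 8, 'mean': array([ 0.5582, -0.0184]), 'rect': array([ 0.558 , -0.0185]), 'L': 9, 'W': 6, 'yaw': 87.1, 'pca': np.float64(70.6), 'ztop': array([0.0302, 0.0319])}
board (array([ 0.57859216, -0.01727376]), 265.51177978515625, 244.33644104003906, 89.29895782470703)
corners [[694.0, -149.1999969482422], [700.0999755859375, 109.5], [462.29998779296875, 115.19999694824219], [457.70001220703125, -145.39999389648438]] [578.5 -17.5]
cork encl at .034 ((577.6259155273438, -18.800220489501953), 33.03401184082031)
side {'n': 167, 'mean': array([ 0.5743, -0.0302]), 'rect': array([ 0.576 , -0.0273]), 'L': 56, 'W': 51, 'yaw': 8.9, 'pca': np.float64(43.3), 'ztop': array([0.0259, 0.0311])}
board (array([ 0.57627399, -0.02415367]), 269.8034362792969, 244.3404541015625, 89.42701721191406)
corners [[698.0, 107.0], [460.29998779296875, 108.5999984741211], [454.29998779296875, -155.0], [693.5999755859375, -154.3000030517578]] [576.6 -23.4]
cork encl at .034 ((570.9039306640625, -31.784093856811523), 41.165283203125)
```

View pics/c1.png

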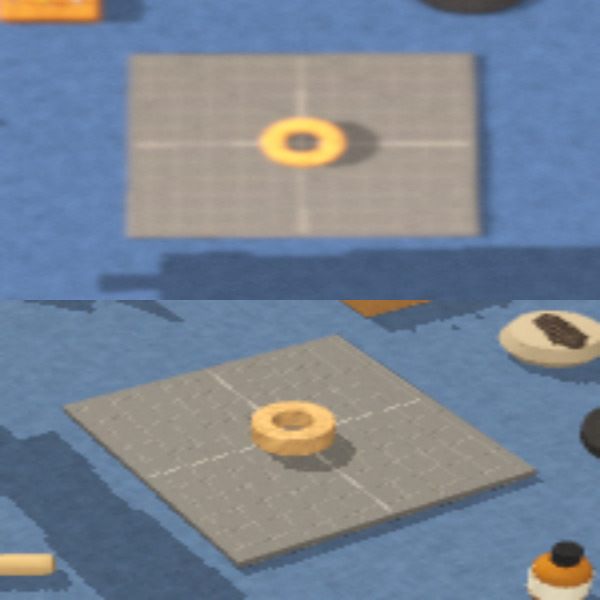

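Ring sits on the cross to within a millimetre or two (top crop: ring centre 302,142; cross 302,145). Checking it numerically while I pick the ammonite.

```bash
sed -i 's/BC=.*/BC=np.array([.5783,-.0190]); BY=-1.0/' act.py; python3 - <<'E'
from act import *
T=load("top1.npz");S=load("side1.npz")
print("cross top",onplane(T,[265.2,192.5],.01),"side",onplane(S,[273.0,199.3],.01))
for d in(T,S): print("amm", find(d,"amm",X=cloud(d)), "card",find(d,"card",X=cloud(d)))
w=pick([.392,.3045],.018,45,.075,10)
if w>.04: 
    ctrl.move_to([.5,.16,.2],ori(45))
    place(np.array([.578,-.0192]),.018+.034,0,.07,up=.17,stop=2)
    ctrl.move_to([.42,-.31,.2],ori(90)); look(2)
E
```

```text
cross top [[ 0.57740081 -0.01750033  0.01      ]] side [[ 0.57933101 -0.02087378  0.01      ]]
amm {'n': 43, 'mean': array([0.3982, 0.3254]), 'rect': array([0.4009, 0.327 ]), 'L': 29, 'W': 17, 'yaw': -1.4, 'pca': np.float64(-18.1), 'ztop': array([0.0177, 0.0215])} card {'n': 208, 'mean': array([0.4891, 0.3744]), 'rect': array([0.4848, 0.3788]), 'L': 60, 'W': 44, 'yaw': -17.2, 'pca': np.float64(11.9), 'ztop': array([0.0129, 0.0164])}
amm {'n': 176, 'mean': array([0.3909, 0.3002]), 'rect': array([0.3921, 0.3038]), 'L': 53, 'W': 53, 'yaw': -54.8, 'pca': np.float64(-78.2), 'ztop': array([0.0149, 0.0177])} card {'n': 126, 'mean': array([0.4853, 0.3744]), 'rect': array([0.4852, 0.3762]), 'L': 59, 'W': 48, 'yaw': -18.1, 'pca': np.float64(-17.7), 'ztop': array([0.01  , 0.0126])}
pick hit False opening 0.0534 0.0529 ff 9.9999709893018 t 16.1
place hit True tcp [ 0.5776 -0.0192  0.0519] nominal z 0.052000000000000005 F [ 1.8 -0.9  2.2]
t 20.7
```

```bash
python3 - <<'E'
from h import *
a=cv2.imread("pics/top2.png")[160:225,230:305]; b=cv2.imread("pics/side2.png")[170:225,235:310]
cv2.imwrite("pics/c2.png",np.vstack([cv2.resize(a,(520,300),interpolation=2),cv2.resize(b,(520,300),interpolation=2)]))
for n in("top","side"):
    d=load(n+"2.npz");X=cloud(d)
    P=X[(np.hypot(X[...,0]-.578,X[...,1]+.019)<.045)&(X[...,2]>.042)&(X[...,2]<.07)]
    print(n,len(P),P.mean(0).round(4),rect(P),project(d,[.578,-.0192,.052]))
    for o in("bar","card"): print(o,find(d,o,X=X))
E
```

```text
top 275 [ 0.5773 -0.0184  0.0508] (array([ 0.57745343, -0.01783194]), 54.172672271728516, 53.5561637878418, 30.81550407409668) [[265.51639218 190.21077755]]
bar {'n': 24, 'mean': array([ 0.3857, -0.3122]), 'rect': array([ 0.3852, -0.3118]), 'L': 26, 'W': 12, 'yaw': -47.7, 'pca': np.float64(-52.4), 'ztop': array([0.01  , 0.0145])}
card {'n': 259, 'mean': array([0.4835, 0.3796]), 'rect': array([0.4839, 0.3793]), 'L': 60, 'W': 44, 'yaw': -17.4, 'pca': np.float64(-14.1), 'ztop': array([0.0122, 0.0165])}
side 0 [nan nan nan] (array([0., 0.]), 0.0, 0.0, 0.0) [[272.30626798 188.11852863]]
bar {'n': 313, 'mean': array([ 0.3857, -0.3103]), 'rect': array([ 0.3858, -0.3077]), 'L': 100, 'W': 20, 'yaw': -87.8, 'pca': np.float64(-87.6), 'ztop': array([0.0088, 0.0108])}
card {'n': 133, 'mean': array([0.4841, 0.3756]), 'rect': array([0.4848, 0.3765]), 'L': 59, 'W': 47, 'yaw': -16.6, 'pca': np.float64(-17.3), 'ztop': array([0.01  , 0.0121])}<stdin>:7: RuntimeWarning: Mean of empty slice.
  ret = um.true_divide(
```

View pics/c2.png

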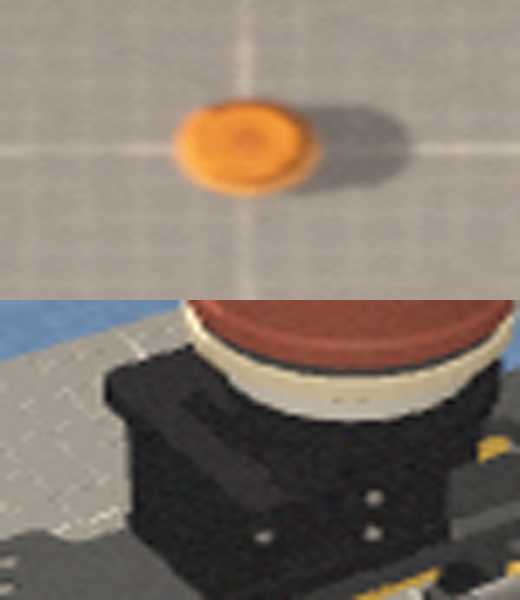

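The ammonite is centred: top crop shows it at (247,145) over the cross at (245,148); the side view is blocked by the arm. Next, the scale bar and card.

```bash
python3 - <<'E'
from act import *
w=pick([.3859,-.3070],.016,-87.5,.05,15)
if .014<w<.024:
    place(board(-.069,0),.026,BY-90,.034)
    w=pick([.4845,.378],.017,-17.5,.07,15)
    if .036<w<.048:
        place(board(0,-.081),.027,BY,.062)
        ctrl.move_to([.45,.3,.2],ori(0)); look(3)
E
python3 - <<'E'
from h import *
a=cv2.imread("pics/top3.png")[140:250,200:330]; b=cv2.imread("pics/side3.png")[150:260,200:350]
cv2.imwrite("pics/c3.png",np.vstack([cv2.resize(a,(600,300),interpolation=2),cv2.resize(b,(600,300),interpolation=2)]))
E
```

```text
pick hit False opening 0.0172 0.0177 ff 14.999908804893494 t 26.4
place hit True tcp [ 0.5089 -0.0177  0.0257] nominal z 0.026 F [1.3 0.1 2. ]
t 30.7
pick hit False opening 0.0418 0.0418 ff 14.999881088733673 t 35.7
place hit True tcp [ 0.5765 -0.0999  0.0269] nominal z 0.027 F [ 0.7 -0.4  2.4]
t 40.7
```

View pics/c3.png

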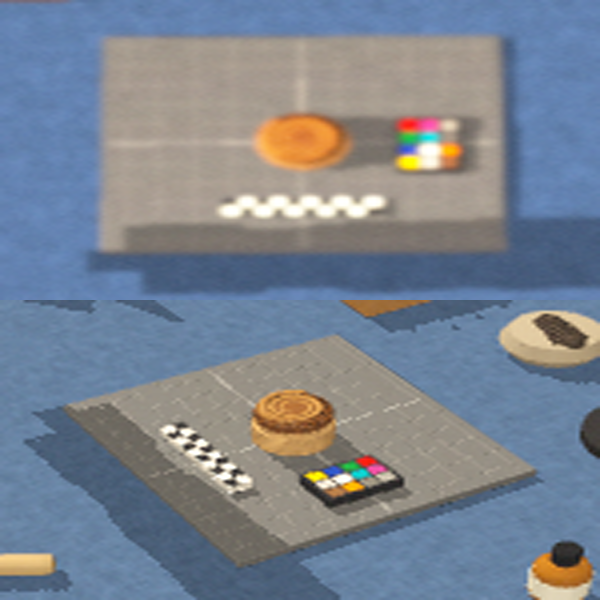

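Ring with ammonite coil up, bar in front and card on the lamp side all look right. Now the reflector.

```bash
python3 - <<'E'
from act import *
w=pick([.5968,.3163],.042,-71,.05,20,up=.2)
if .005<w<.012:
    place(board(0,.077),.052,BY,.035,up=.2)
    ctrl.move_to([.42,.4,.25],ori(0)); look(4)
E
python3 - <<'E'
from h import *
a=cv2.imread("pics/top4.png")[140:250,200:330]; b=cv2.imread("pics/side4.png")[150:260,200:350]
cv2.imwrite("pics/c4.png",np.vstack([cv2.resize(a,(600,300),interpolation=2),cv2.resize(b,(600,300),interpolation=2)]))
for n in("top","side"):
    d=load(n+"4.npz");X=cloud(d)
    for nm,c,r,lo,hi in(("card",(.577,-.1),.045,.016,.03),("bar",(.509,-.018),.06,.0155,.03),("foot",(.58,.058),.056,.0165,.08),("panel",(.58,.058),.056,.045,.08),("amm",(.578,-.019),.036,.042,.07),("bottle",(.61,-.278),.04,.02,.08)):
        P=X[(np.hypot(X[...,0]-c[0],X[...,1]-c[1])<r)&(X[...,2]>lo)&(X[...,2]<hi)]
        c,a,b,y=rect(P); print(n,nm,len(P),c.round(4),round(a),round(b),round(y,1),P[:,2].max().round(3))
E
```

```text
pick hit False opening 0.0078 0.008 ff 19.999694174621254 t 47.6
place hit True tcp [0.5792 0.058  0.0512] nominal z 0.052 F [ 1.5 -0.5  2.1]
t 52.4
top card 286 [ 0.5728 -0.1035] 77 69 -77.6 0.029
top bar 263 [ 0.5105 -0.016 ] 112 103 88.2 0.029
top foot 397 [0.5711 0.0544] 95 91 53.4 0.079
top panel 133 [0.5737 0.0326] 83 60 -0.6 0.079
top amm 272 [ 0.577 -0.018] 53 53 -62.7 0.061
top bottle 144 [ 0.6122 -0.2751] 36 36 -47.5 0.068
side card 260 [ 0.5741 -0.1029] 61 43 1.6 0.027
side bar 217 [ 0.5305 -0.0195] 101 65 89.5 0.03
side foot 511 [0.5718 0.0358] 93 63 -7.6 0.071
side panel 209 [0.5721 0.0516] 71 68 52.8 0.071
side amm 230 [ 0.5777 -0.0234] 54 53 -3.3 0.056
side bottle 231 [ 0.6093 -0.282 ] 38 29 -44.3 0.064
```

View pics/c4.png

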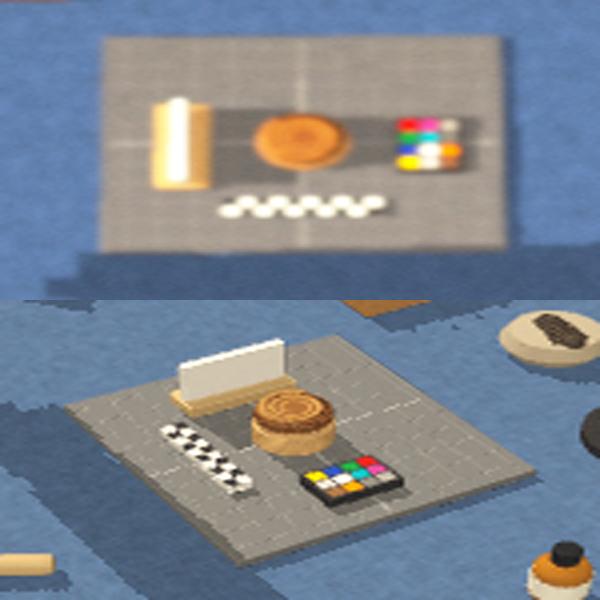

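The pictures show everything in place. In the top crop, the reflector foot is centred at (182,147), the card at (430,145), the bar at (303,207) and the ring at the cross (302,143). Gaps measure about 28–30 mm and the bottle is upright.

```bash
python3 -c "
from cell import ctrl
print(ctrl.sign_off(),ctrl.observe()['time'])"
```

```text
the job is handed in; nothing more can be done
the job is handed in; nothing more can be done
```

The job is handed in: the ammonite sits coil up on the cork ring at the board's middle, with the scale bar in front, the colour card on the lamp (right) side, the reflector on the left, gaps of about 3 cm to the card and reflector (the bar was placed for the same gap), the bottle still standing, and roughly 53 s of the 131 s used.

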